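# Raise the dust-hood sash to the pointer

### The arm

A 6-joint arm with a two-finger parallel gripper is mounted at the origin on the work surface. World frame = base frame: x ahead of the robot, y to its left, z up, the work surface at z = 0. Lengths are in m, angles in degrees, forces in N, time in s.
With the tool pointing down it reaches from about 0.225 to 0.725 m from the base axis. Payload 3.1 kg.
Tool frame: the origin (TCP) lies midway between the tips of the shut fingers; the grasp point (between the pads) lies 19 mm behind it (env.grip_depth is the distance from the TCP to the grasp point, in m); z points along the fingers, y is the direction in which the jaws open and shut (so a half turn about z gives the same grasp; the last joint's range is limited). The gripper opens to 85 mm and grips with 20 to 120 N. Pads are 22 mm wide; open, the fingers measure 114 mm over their backs; the gripper's body (76 mm by 85 mm) begins 54 mm behind the grasp point. The pads swing forward as they close: fully open they stand 13 mm farther back than shut.
Start: joints at [66.589, 2.75, 5.684, 92.934, 0, 82.678], TCP at [0.145, 0.504, 0.231] pointing down, gripper open.
Joint ranges: [-166.93, 166.93], [-56.73, 111.36], [-69.38, 81.34], [-121.58, 131.49], [-85.45, 84.26], [-180, 180]. Speed limits (degrees/s): [159.86, 159.86, 180, 180, 180, 180].

### API

Orientations are given as a 3x3 rotation matrix whose columns are the frame's x, y, z axes.
In Python, from station import env, fingers, kinematics, imaging gives the robot as it stands. Calls block until the motion is done:
- env.movep(position, orientation): joint-space move of the TCP to a pose.
- env.move_straight(position, orientation=None, feed=0.15): straight line of the TCP; orientation=None keeps the orientation; feed is the mean speed in m/s.
- env.set_joints(angles): joint-space move.
- fingers.command_gripper(opening): finger opening in m; the grip force is fixed at half the most; returns when the fingers have stopped.
- env.pause(seconds).
- kinematics.solve_ik(position, orientation): joint angles nearest the present ones, or None.
- imaging.camera(name): name is "scene" or "top"; returns (picture, depth): 420x560x3 uint8, red, green, blue; 420x560 float32, m along the optical axis (not along the pixel's ray), 0 where there is no reading.
- imaging.camera_params(name): a dict with "mtx" (3x3 intrinsics, pixels), "T" (4x4, takes a point from camera to world coordinates). Camera axes: x right, y down, z forward; pixel columns grow to the right and rows downward; lengths in m; the calibration is good to about 2 mm. A picture is of the moment at which its call begins. camera_params takes no time and is no camera call.
A pose or a line that the arm cannot do raises env.PlanningError and nothing moves.
- env.hand_in(): hands the job in, once; it reports no verdict.
Readings, each from a call of its own:
- env.get_time(): time.
- env.get_joint_pos(): joint angles.
- env.get_joint_velocities(): joint speeds.
- env.get_effort(): joint torques, N m.
- env.get_tool_pos(): TCP position.
- env.get_tool_rot(): TCP orientation.
- env.get_ft_force(): force on the tool from outside, world axes, zero at the start.
- env.get_ft_torque(): the same for the moment, N m.
- env.get_width(): finger opening in m.
Only numpy, scipy, OpenCV 4.12 (cv2) and the standard library are available. Lean on these libraries where they do the work, as an engineer would, in place of code of your own. Each camera call takes 0.05 s, during which the arm holds its last target. There are 200 camera calls.

### The job

Push the clear sash of the dust hood up from beneath its lip with the fingertips, until the end of the lip is level with the steel pointer on the right-hand rail, and leave it standing there. Do not pinch the lip, do not shift the pointer, and leave the glue bottle, the jar and the offcut where they are.

Things in the scene. Friction and masses are not known exactly. Their poses are not given: they have to be found in the camera images.
- hood: Plywood and clear dust hood fixed to the bench, 300 mm wide, 380 deep, 370 high; origin on the bench under its middle; x points level from the front (robot side) into the hood, y to its left, z up. Its front slopes at 45 degrees: up the slope = +x and +z in equal parts, out of it = -x and +z. Rails at 141 mm left and right stand 13 mm proud of the pane; belt and counterweight reach 225 mm left.
- sash_lip (a point): Centre of the lip on the clear sash's lower edge: a level bar 260 mm long, standing 45 mm square out of the pane, 20 mm thick up the slope (lower half aluminium, upper half dark wood). The point is half-way along, out (22.5 mm from the pane's face) and through, so the underside is 10 mm down-slope. z axis: up the slope; y: along the lip to the left; -x: square out of the slope.
- sash (a joint): How far the sash has been slid up its 45 degree slope, in m: 0 shut, 0.17 at the upper stop. Counterweighted, it stays wherever it is left; about 2 to 4 N along the slope moves it. Below the shut lip the slope goes on as a plywood sill for 70 mm, 5 mm deeper than the pane's face: room for fingertips under the lip.
- pointer_tip (a point): Tip of a steel cone (26 mm long, 18 mm base) pointing left from a small steel block (18 x 24 mm, 30 high) on the right-hand rail; 135 mm right of the lip's middle line, at the lip's half-way depth, 5 mm clear of its end. Axes as sash_lip: lip and pointer are level when both have the same place along z (up the slope). The block slides if pushed.
- glue: White plastic glue bottle, 56 mm across, 150 mm high, standing beside the hood; origin under its middle. Leave alone.
- jar: Amber glass jar with a steel cap, 68 mm across, 85 mm high, standing beside the hood; origin under its middle. Leave alone.
- offcut: Wooden offcut 85 x 50 x 45 mm high, lying beside the hood; origin under its middle. Leave alone.

How it is judged (in metres and radians):
On the way:
1. the fingers push the sash upward from beneath its lip (contact force between the fingers and sash_c1 above 0.5 N and velocity of joint sash above 0.003 m/s), for 0.2 s.
At the end, for the whole second after the job is handed in: The sash stands still with the pointer's tip within the thickness of the lip (lip centre within 10 mm of the pointer, measured up the slope); the pointer is within 6 mm and the three bystanders within 15 mm of where they started (z of sash_lip in the frame of pointer_tip between -0.01 and 0.01 m and velocity of joint sash between -0.003 and 0.003 m/s and distance of pointer_tip from where it was at the start of the episode below 0.006 m and distance of each of glue, jar, offcut from where it was at the start of the episode below 0.015 m); the robot touches nothing.
It fails at once if the lip is pinched from above and below at once (contact force between the fingers and sash_c1 above 5 N and contact force between the fingers and sash_c2 above 5 N).
It fails at once if the pointer is shifted (6 mm) (distance of pointer_tip from where it was at the start of the episode above 0.006 m).
It fails at once if the glue bottle, jar or offcut is moved (15 mm) or lifted (distance of any of glue, jar, offcut from where it was at the start of the episode above 0.015 m).
It also fails if it takes over 37 s, if anything falls off the work surface, if the arm or the gripper's body presses on something with over 40 N, if the wrist force passes 120 N, or if a joint passes its speed limit or range.

## Working session

There is one attempt and no reset: what is moved stays moved. The work goes in short steps, each a Python script; the robot and the scene stay as the last script left them, time stands still between calls to the robot, and variables do not carry over. Pictures are saved under pics/ and viewed, about 8 in all and at most 12, crops included, and the job is handed in when it is done.

```bash
mkdir -p pics; ls; python3 - <<'E'
from station import env, fingers, kinematics, imaging
import cv2,numpy as np
for n in("scene","top"):
    p,d=imaging.camera(n); cv2.imwrite(f"pics/{n}0.png",p[:,:,::-1]); np.savez(f"{n}0.npz",p=p,d=d,**imaging.camera_params(n))
    c=imaging.camera_params(n); print(n,c["mtx"].round(1).tolist(),c["T"].round(3).tolist(),(d>0).mean())
print(env.get_time(),env.get_tool_pos())
E
```

```text
pics
scene [[384.7, 0.0, 287.2], [0.0, 384.7, 213.1], [0.0, 0.0, 1.0]] [[0.819, 0.44, -0.369, 0.97], [0.574, -0.604, 0.553, -0.562], [0.02, -0.665, -0.747, 0.893], [0.0, 0.0, 0.0, 1.0]] 0.9957355442176871
top [[475.0, 0.0, 280.2], [0.0, 475.0, 202.6], [0.0, 0.0, 1.0]] [[-0.003, -0.994, 0.111, 0.436], [-1.0, 0.0, -0.024, 0.049], [0.024, -0.111, -0.994, 1.23], [0.0, 0.0, 0.0, 1.0]] 0.9961692176870748
0.1 [0.14530239 0.50390559 0.23021926]
```

View pics/scene0.png

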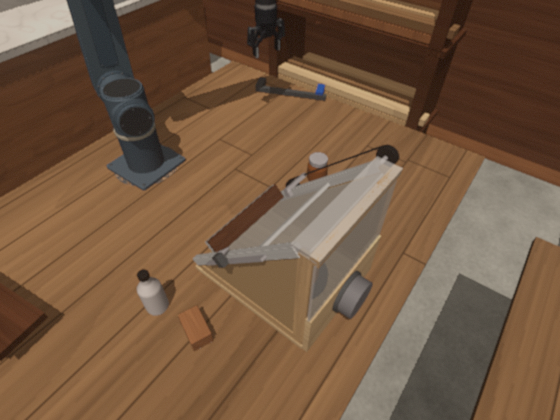

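View pics/top0.png

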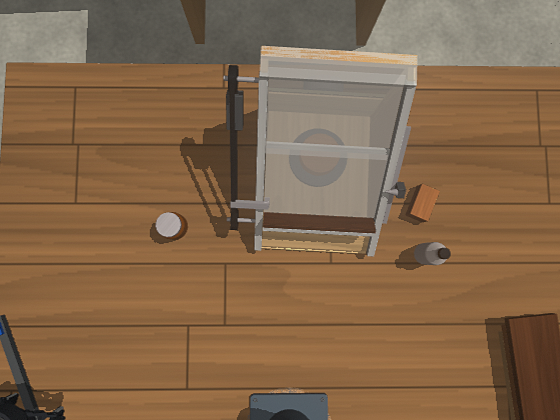

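```bash
cat > h.py <<'E'
import numpy as np,cv2
def ld(n): return np.load(n+".npz")
def ptmap(z):
    d=z["d"]; v,u=np.mgrid[:d.shape[0],:d.shape[1]]; K=z["mtx"]
    P=np.stack([(u-K[0,2])/K[0,0]*d,(v-K[1,2])/K[1,1]*d,d],-1)
    return P@z["T"][:3,:3].T+z["T"][:3,3]
E
python3 - <<'E'
from h import *
np.set_printoptions(precision=3,suppress=True)
z=ld("top0");P=ptmap(z)
c=z["p"][150:265,230:430,::-1]; cv2.imwrite("pics/topc.png",cv2.resize(c,None,fx=4,fy=4,interpolation=cv2.INTER_CUBIC))
for v,cs in[(215,(270,320,370)),(219,(270,320,370)),(223,(270,320,370)),(227,(270,320,370)),(231,(270,320,365)),(236,(270,320,360)),(240,(270,320,360)),(246,(270,320,360))]:
    print(v,[P[v,c] for c in cs])
for v in(180,184,188,192,196,200): print(v,[P[v,c] for c in range(386,408,3)])
print("rails",[(v,c,P[v,c]) for v,c in[(100,264),(160,261),(245,258),(100,408),(230,378),(248,373)]])
for n,(v,c) in dict(jar=(225,168),glue=(254,443),off=(200,424)).items(): print(n,P[v,c])
E
```

```text
215 [array([0.531, 0.046, 0.121]), array([ 0.531, -0.072,  0.114]), array([ 0.531, -0.19 ,  0.119])]
219 [array([0.52 , 0.046, 0.132]), array([ 0.521, -0.071,  0.124]), array([ 0.521, -0.19 ,  0.119])]
223 [array([0.511, 0.046, 0.14 ]), array([ 0.511, -0.07 ,  0.134]), array([ 0.511, -0.187,  0.13 ])]
227 [array([0.501, 0.046, 0.144]), array([ 0.501, -0.069,  0.145]), array([ 0.501, -0.186,  0.136])]
231 [array([0.496, 0.046, 0.062]), array([ 0.492, -0.069,  0.14 ]), array([ 0.492, -0.172,  0.146])]
236 [array([0.484, 0.046, 0.052]), array([ 0.484, -0.078,  0.056]), array([ 0.483, -0.176,  0.065])]
240 [array([0.475, 0.045, 0.043]), array([ 0.474, -0.079,  0.044]), array([ 0.474, -0.177,  0.058])]
246 [array([0.46 , 0.045, 0.015]), array([ 0.46 , -0.08 ,  0.035]), array([ 0.459, -0.18 ,  0.041])]
180 [array([ 0.6  , -0.208,  0.21 ]), array([ 0.6  , -0.214,  0.209]), array([ 0.6  , -0.221,  0.21 ]), array([ 0.602, -0.231,  0.197]), array([ 0.633, -0.292,  0.   ]), array([ 0.633, -0.3  ,  0.002]), array([ 0.633, -0.308, -0.   ]), array([ 0.634, -0.317, -0.004])]
184 [array([ 0.593, -0.
[... 959 characters left out ...]
0.566, -0.243,  0.197]), array([ 0.566, -0.249,  0.2  ]), array([ 0.59 , -0.314,  0.002])]
200 [array([ 0.56 , -0.216,  0.17 ]), array([ 0.562, -0.226,  0.157]), array([ 0.562, -0.235,  0.152]), array([ 0.58 , -0.283, -0.   ]), array([ 0.58 , -0.29 ,  0.002]), array([ 0.58 , -0.298, -0.   ]), array([ 0.58 , -0.306,  0.001]), array([0.436, 0.049, 1.23 ])]
rails [(100, 264, array([0.738, 0.058, 0.33 ])), (160, 261, array([0.639, 0.065, 0.232])), (245, 258, array([0.462, 0.075, 0.054])), (100, 408, array([ 0.735, -0.221,  0.343])), (230, 378, array([ 0.496, -0.211,  0.105])), (248, 373, array([ 0.454, -0.208,  0.063]))]
jar [0.51  0.291 0.084]
glue [ 0.439 -0.349  0.15 ]
off [0.436 0.049 1.23 ]
```

View pics/topc.png

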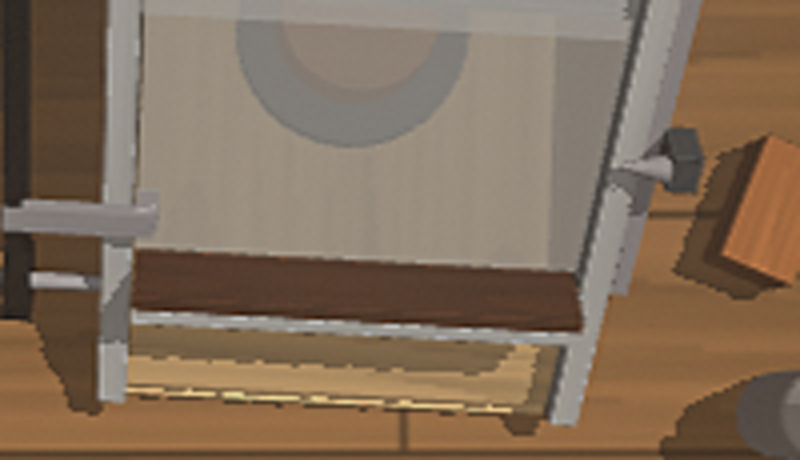

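```bash
cat >> h.py <<'E'
def ray(z,u,v):
    K=z["mtx"];d=z["T"][:3,:3]@np.array([(u-K[0,2])/K[0,0],(v-K[1,2])/K[1,1],1]);return z["T"][:3,3],d
def hit(z,u,v,n,c):
    o,d=ray(z,u,v); return o+d*((c-n@o)/(n@d))
def axes(psi):
    c,s=np.cos(psi),np.sin(psi); r=.5**.5
    return np.array([c*r,s*r,r]),np.array([-c*r,-s*r,r]),np.array([-s,c,0])  # up,out,left
E
python3 - <<'E'
from h import *
from scipy.optimize import least_squares
np.set_printoptions(precision=4,suppress=True)
z=ld("top0");P=ptmap(z);p=z["p"].astype(int)
m=np.zeros(p.shape[:2],bool);m[212:232,264:375]=True
m&=(p.sum(2)<230)&(p[...,0]-p[...,2]>15)&(z["d"]>0)
m=cv2.erode(m.astype(np.uint8),np.ones((3,3)))>0
Q=P[m];print(m.sum())
r=least_squares(lambda a:Q@axes(a[0])[0]-a[1],[0,.45],loss="soft_l1",f_scale=.002)
print("top face yaw,c",np.degrees(r.x[0]),r.x[1],np.abs(r.fun).mean())
# borders of lip from crop pixels (crop px centre /4)
f=lambda a,b:(230+(a+.5)/4-.5,150+(b+.5)/4-.5)
for psi in [r.x[0]]:
    U,O,L=axes(psi)
    A=f(133,312);B=f(582,333)
    ctop=r.x[1]; sc=ctop-.010
    for n,q in(("L",A),("R",B)):
        X=hit(z,*q,U,sc);print(n,X,"out",O@X,"left",L@X)
    outf=np.mean([O@hit(z,*q,U,sc) for q in(A,B)])
    T=hit(z,*f(612,167),O,outf-.0225);print("tip",T,"s rel lip",U@T-sc,"left",L@T)
    mid=np.mean([L@hit(z,*q,U,sc) for q in(A,B)]);print("mid",mid,"outf",outf)
    C=U*sc+O*(outf-.0225)+L*mid;print("lip centre",C)
    # upper-left line yaw from border pixels alone at common height
    X,Y=[hit(z,*q,np.array([0,0,1.]),C[2]+.016) for q in(A,B)];d=X-Y;print("border yaw",np.degrees(np.arctan2(-d[0],d[1])),np.linalg.norm(d))
    s=ld("scene0");K=s["mtx"];Ti=np.linalg.inv(s["T"])
    for n,W in(("tip",T),("C",C),("lipR",C-L*.13),("lipL",C+L*.13)):
        q=K@(Ti[:3,:3]@W+Ti[:3,3]);print(n,q[:2]/q[2])
    # sill
    S=[P[v,c] for v in(236,238,240,242) for c in range(275,355,5)];print("sill out",np.median(S@O)-outf)
c=s["p"][160:320,150:420,::-1];cv2.imwrite("pics/scenec.png",cv2.resize(c,None,fx=2.95,fy=2.95,interpolation=cv2.INTER_CUBIC))
E
```

```text
1250
top face yaw,c -3.0775123043951966 0.4591993652035074 0.001298408066254518
L [0.5001 0.0621 0.1393] out -0.2522622141789519 left 0.08886208806466646
R [ 0.4876 -0.197   0.1378] out -0.2543512448848361 left -0.1705019792726477
tip [ 0.5764 -0.2027  0.1964] s rel lip 0.10432189027127398 left -0.17149546575348273
mid -0.040819945603990625 outf -0.25330672953189404
lip centre [ 0.5097 -0.0683  0.1226]
border yaw -2.7700338928005332 0.25919357384727715
tip [229.344  245.6383]
C [246.0695 217.4973]
lipR [210.5489 248.3578]
lipL [277.0657 190.5675]
sill out -0.050082021600459936
```

View pics/scenec.png

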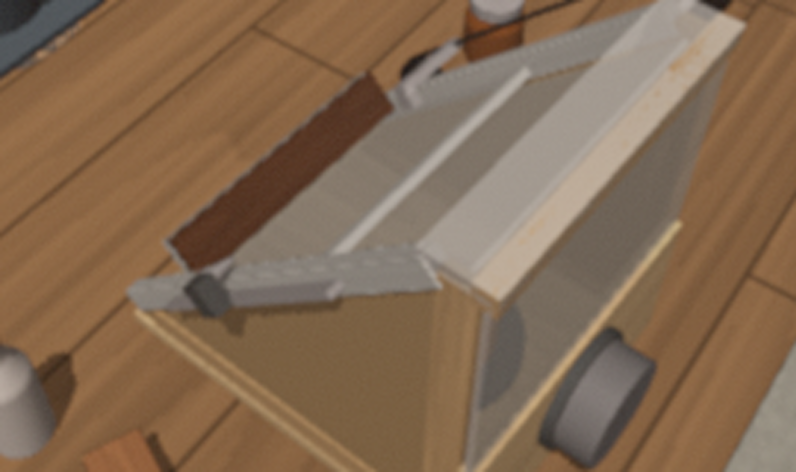

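```bash
cat >> h.py <<'E'
PSI=np.radians(-2.95); U,O,L=axes(PSI)
C=np.array([.5097,-.0683,.1226])
def pose(s,o): return C+U*s+O*o   # relative to start lip centre
def R(sg): 
    zz=-O; y=sg*L; return np.column_stack([np.cross(y,zz),y,zz])
E
python3 - <<'E'
from h import *
from station import env, fingers, kinematics, imaging
q0=env.get_joint_pos()
for sg in(1,-1):
    for s,o in((-.03,.12),(-.03,-.006),(.08,-.006),(.08,.12)):
        q=kinematics.solve_ik(pose(s,o),R(sg)); print(sg,s,o,None if q is None else np.round(q,0))
E
```

```text
1 -0.03 0.12 None
1 -0.03 -0.006 [-26. -53. -62.  39.  16. -17.]
1 0.08 -0.006 [-21. -37. -46.  38.  12. -13.]
1 0.08 0.12 [-27. -53. -43.  58.  17. -17.]
-1 -0.03 0.12 None
-1 -0.03 -0.006 [-26. -53. -62.  39.  16. 163.]
-1 0.08 -0.006 [-21. -37. -46.  38.  12. 167.]
-1 0.08 0.12 [-27. -53. -43.  58.  17. 163.]
```

```bash
cat >> h.py <<'E'
def Rt(a,sg=1):
    a=np.radians(a); zz=np.array([np.cos(PSI)*np.sin(a),np.sin(PSI)*np.sin(a),-np.cos(a)])
    y=sg*L; return np.column_stack([np.cross(y,zz),y,zz])
E
python3 - <<'E'
from h import *
from station import env, fingers, kinematics, imaging
for a in(20,28,35):
    for s,o in((-.045,.08),(-.035,-.006),(.11,-.006),(.05,.08)):
        q=kinematics.solve_ik(pose(s,o),Rt(a)); print(a,s,o,None if q is None else np.round(q,0))
E
```

```text
20 -0.045 0.08 [-23. -36. -37.  70.   7. -19.]
20 -0.035 -0.006 [-19. -23. -36.  59.   5. -15.]
20 0.11 -0.006 [-16.  -9. -12.  67.   4. -12.]
20 0.05 0.08 [-19. -24. -22.  73.   5. -15.]
28 -0.045 0.08 [-25. -47. -45.  65.  10. -20.]
28 -0.035 -0.006 [-21. -33. -44.  52.   8. -16.]
28 0.11 -0.006 [-17. -17. -22.  58.   6. -12.]
28 0.05 0.08 [-21. -34. -31.  66.   8. -16.]
35 -0.045 0.08 [-28. -57. -52.  62.  14. -21.]
35 -0.035 -0.006 [-23. -41. -52.  46.  11. -17.]
35 0.11 -0.006 [-18. -24. -30.  50.   9. -12.]
35 0.05 0.08 [-23. -42. -38.  60.  11. -17.]
```

```bash
cat >> h.py <<'E'
def snap(n):
    from station import imaging
    for c in("top","scene"):
        p,d=imaging.camera(c); np.savez(f"{c}{n}.npz",p=p,d=d,**imaging.camera_params(c)); cv2.imwrite(f"pics/{c}{n}.png",p[:,:,::-1])
E
python3 - <<'E'
from h import *
from station import env, fingers, kinematics, imaging
fingers.command_gripper(0.0)
env.movep(np.array([.33,.15,.30]),Rt(10))
env.movep(pose(-.05,.08),Rt(28))
env.move_straight(pose(-.05,-.006),feed=.08)
F0=env.get_ft_force();print("F0",F0,env.get_time(),env.get_width())
for s in np.arange(-.045,.0551,.01):
    env.move_straight(pose(s,-.006),feed=.04); print(round(s,3),np.round((env.get_ft_force()-F0)@np.array([U,O,L]).T,1))
env.pause(.2);snap(1);print(env.get_time(),U@(env.get_tool_pos()-C))
z=ld("top1");cv2.imwrite("pics/t1c.png",cv2.resize(z["p"][130:250,230:430,::-1],None,fx=4,fy=4,interpolation=cv2.INTER_CUBIC))
E
```

```text
F0 [ 0.01704232 -0.06949881  0.3910103 ] 4.6667 -0.00033032727270766054
-0.045 [0.2 0.2 0.7]
-0.035 [-0.1  0.2 -0.4]
-0.025 [-1.6 -0.6  0.2]
-0.015 [-1.2 -0.7  0.1]
-0.005 [-0.7 -0.3  0. ]
0.005 [-1.7  0.5  0.4]
0.015 [-1.8  0.4 -0.9]
0.025 [-0.7  0.7 -0. ]
0.035 [-1.3  0.3 -0.8]
0.045 [-1.2  0.1 -1.3]
0.055 [-1.5  0.7 -1.3]
9.2417 0.05558415927697423
```

View pics/t1c.png

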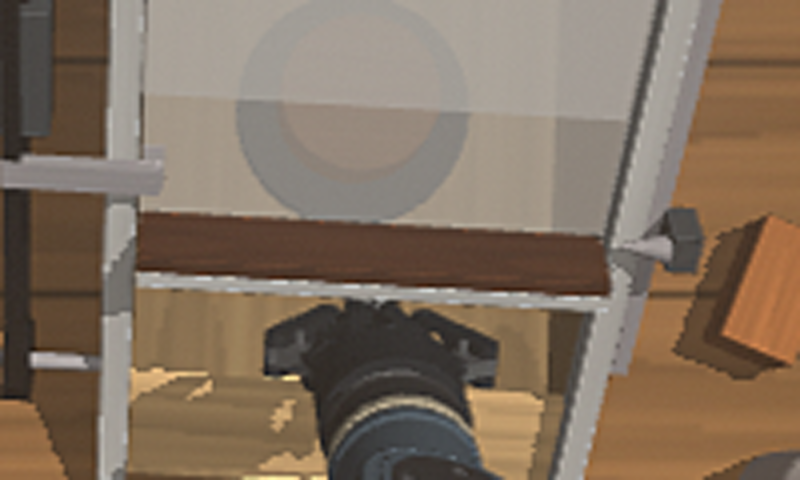

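```bash
cat > meas.py <<'E'
from h import *
def meas(n,rows,A,B,tip,v0):
    z=ld("top"+n);P=ptmap(z);p=z["p"].astype(int)
    m=np.zeros(p.shape[:2],bool);m[rows[0]:rows[1],266:380]=True
    m&=(p.sum(2)<230)&(p[...,0]-p[...,2]>15)&(z["d"]>0)
    m=cv2.erode(m.astype(np.uint8),np.ones((3,3)))>0
    Q=P[m]; top=np.median(Q@U)
    f=lambda a,b:(230+(a+.5)/4-.5,v0+(b+.5)/4-.5)
    of=O@C+.0225
    # second estimate: border pixel on the outer face plane
    s2=[U@hit(z,*f(*q),O,of) for q in(A,B)]
    T=[hit(z,*f(*t),O,of-.0225) for t in tip]
    print("pix",m.sum(),"s lip (plane)",top-.01-U@C,"s lip (border L,R)",np.array(s2)-U@C)
    for t in T: print("tip s",U@t-U@C,"left rel mid",L@(t-C))
E
python3 - <<'E'
from meas import *
meas("0",(212,232),(133,312),(582,333),[(612,167),(620,167),(640,166)],150)
meas("1",(182,205),(136,275),(608,297),[(612,247),(620,247),(640,246)],130)
z=ld("top1");P=ptmap(z)
K=z["mtx"];print("block", [np.round([U@P[v,c]-U@C,O@P[v,c]-O@C,L@(P[v,c]-C)],3).tolist() for v in range(183,200,2) for c in(400,402)])
cv2.imwrite("pics/ptr.png",cv2.resize(z["p"][178:208,370:410,::-1],None,fx=16,fy=16,interpolation=cv2.INTER_NEAREST))
E
```

```text
pix 1225 s lip (plane) 0.0001362015923941362 s lip (border L,R) [-0.00051063  0.00057762]
tip s 0.10399547168225332 left rel mid -0.13087825036486167
tip s 0.10427866080821879 left rel mid -0.13526591575695354
tip s 0.10567179490879608 left rel mid -0.14609719750594868
pix 1364 s lip (plane) 0.08623472248752395 s lip (border L,R) [0.08499938 0.08646564]
tip s 0.10399547168225332 left rel mid -0.13087825036486167
tip s 0.10427866080821879 left rel mid -0.13526591575695354
tip s 0.10567179490879608 left rel mid -0.14609719750594868
block [[0.119, -0.014, -0.169], [0.12, -0.013, -0.173], [0.119, -0.007, -0.168], [0.115, -0.012, -0.174], [0.118, -0.0, -0.167], [0.116, -0.003, -0.172], [0.117, 0.006, -0.166], [0.116, 0.004, -0.171], [0.112, 0.007, -0.166], [0.112, 0.006, -0.171], [0.108, 0.008, -0.167], [0.108, 0.008, -0.172], [0.103, 0.008, -0.168], [0.103, 0.008, -0.173], [0.097, 0.008, -0.169], [0.096, 0.006, -0.175], [-0.028, -0.148, -0.224], [-0.025, -0.144, -0.228]]
```

View pics/ptr.png

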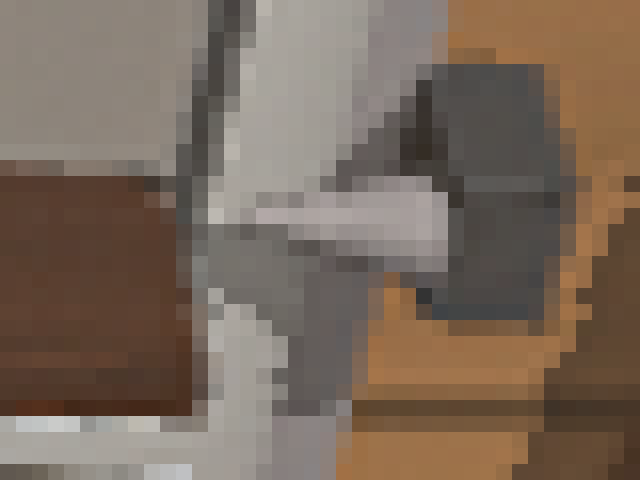

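```bash
python3 - <<'E'
from h import *
from station import env, fingers, kinematics, imaging
env.move_straight(pose(.0747,-.006),feed=.02); env.pause(.3)
print(U@(env.get_tool_pos()-C))
env.move_straight(pose(.055,-.006),feed=.05)
env.move_straight(pose(.045,.07),feed=.1)
env.movep(np.array([.33,.15,.28]),Rt(10)); env.pause(.3)
snap(2);print(env.get_time())
z=ld("top2");cv2.imwrite("pics/t2c.png",cv2.resize(z["p"][130:250,230:430,::-1],None,fx=4,fy=4,interpolation=cv2.INTER_CUBIC))
E
```

```text
0.07511148101097556
13.6167
```

View pics/t2c.png

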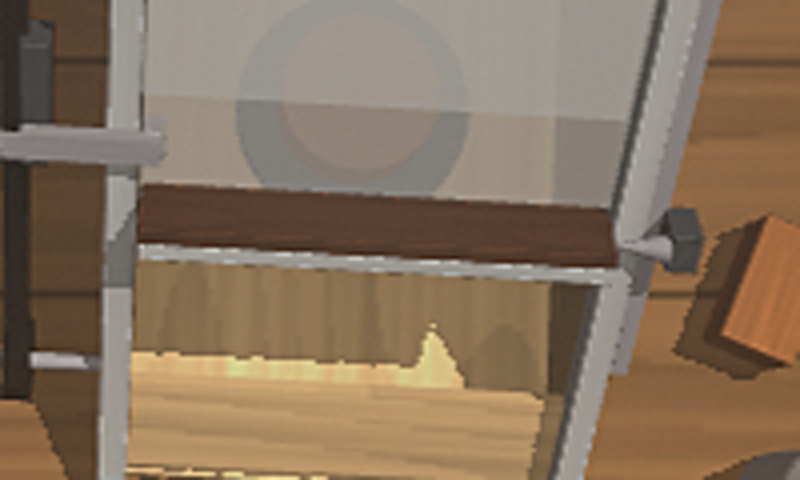

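```bash
python3 - <<'E'
from meas import *
meas("2",(174,198),(139,247),(617,270),[(616,246),(622,246)],130)
a,b=ld("top1")["p"].astype(int),ld("top2")["p"].astype(int)
for n,(v0,v1,c0,c1) in dict(pointer=(180,202,392,406),jar=(205,245,150,190),glue=(238,270,412,452),off=(180,225,410,442)).items():
    print(n,np.abs(ld("top0")["p"].astype(int)-b)[v0:v1,c0:c1].mean())
E
```

```text
pix 1345 s lip (plane) 0.10549531389285749 s lip (border L,R) [0.10431804 0.10536865]
tip s 0.1048229915670349 left rel mid -0.13294312662515906
tip s 0.10503523550380056 left rel mid -0.1362323122949986
pointer 1.5703463203463204
jar 2.425625
glue 2.0484375
off 2.046527777777778
```

Lip at 105 mm and pointer at 105 mm; the bystanders and pointer are unchanged. Handing in.

```bash
python3 - <<'E'
from station import env
env.hand_in(); print(env.get_time())
E
```

```text
the job is handed in; nothing more can be done
the job is handed in; nothing more can be done
```

I pushed the sash up from beneath its lip with the closed fingertips, in two stages, then backed the arm clear and handed the job in. The last clock reading, just before that, was 13.6 s of the 37 s allowed. No verdict was reported.

- **Final level:** from the top camera the lip is 104–105.5 mm up-slope from its starting place and the pointer tip is at about 105 mm. That puts them within about 1 mm of each other, against the 10 mm allowed.
- **Pointer and bystanders:** comparing the top-camera pictures from before and after, the pointer, glue bottle, jar and offcut show only noise-level change.
- **Force:** the pushing force read from the wrist was about 1–2 N in the first stage. I did not log it for the short final push.
- **Disagreements:** the middle of the pointer's block suggested a level about 1.5 mm higher than the tip itself. My first estimate of the tip also fell about 4 px off in the scene camera, mostly across the slope, and I did not measure it again in that view.
- **Standing still:** I took only one set of pictures after retreating, so I have no direct check that the sash stayed still. It was where the final push should have left it.

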